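# Tighten the recessed clamp screw of a rail carrier

## Robot

A 6-joint arm with a two-finger parallel gripper is mounted at the origin on a cart in front of the work surface, level with it; the furniture and walls round the work are solid. World frame = base frame: x ahead of the robot, y to its left, z up, the work surface at z = 0. Lengths are in m, angles in degrees, forces in N, time in s.
With the tool pointing down it reaches from about 0.25 to 0.725 m from the base axis. Payload 4 kg.
Tool frame: the origin (TCP) lies on the centre line of the jaws, within the pads' length; the fingertips stand manip.finger_overhang ahead of it and the grasp point (between the pads) is the TCP (manip.finger_overhang is the distance from the TCP to the fingertips, in m); z points along the fingers, y is the line along which they close (so a half turn about z gives the same grasp; the last joint's range is limited). The gripper opens to 85 mm and grips with 20 to 120 N. Pads are 22 mm wide; open, the fingers measure 114 mm over their backs; the gripper's body (76 mm by 85 mm) begins 54 mm behind the grasp point. The pads swing forward as they close: fully open they stand 13 mm farther back than shut.
Start: joints at [-68.125, 13.785, 0.286, 76.501, 0, 90], TCP at [0.186, -0.464, 0.25] pointing down, gripper open.
Joint ranges: [-155.79, 155.79], [-60.16, 107.12], [-62.33, 73.08], [-114, 123.19], [-81.49, 82.49], [-180, 180]. Speed limits (degrees/s): [159.86, 159.86, 180, 180, 180, 180].

## Interface

Orientations are given as a 3x3 rotation matrix whose columns are the frame's x, y, z axes.
In Python, from bench import manip, camera, order gives the robot as it stands.
- The arm moves only by the tool send_rows, never from a script. Its argument "moves" is a list of rows, each a list of 7 numbers: the closure in counts, from 0 (fully open) to 255 (shut), then the shift along the tool's x, y, z in cm, then the turn, a rotation vector about the tool's x, y, z in rad. A call has 1 to 20 rows; each row shifts and turns the commanded pose from where the row before left it, along the tool's axes as they then stand; what a row does not reach is not made up. A row lasts 1/8 s, in which the tool goes at most 62.5 mm and 10.7 degrees, less where a joint would pass 70% of its speed; a pose out of reach is approached as far as the arm can. A call is refused whole if a number of a shift passes 6.25 or a number of a turn 0.188, either way. A call with a gripper value outside its range is refused whole. The fingers move at their own pace and stop on an object; "force" is the grip in N (left out, the last holds). Time passes only in rows, so rows that do not move let the fingers close. It gives the time, the measured TCP pose, the force, the opening and the grip force at its end, in the units of the state.
- manip.get_state(): the state, without advancing time (a new reading comes with each control period).
- camera(name): name is "side" or "top"; returns a dict with "image" (420x560x3 uint8, red, green, blue), "range_z" (420x560 float32, m along the optical axis (not along the pixel's ray), 0 where there is no reading), "fx", "fy", "cx", "cy" (pixels), "D" ([k1, k2, p1, p2, k3] as OpenCV has them; the pictures are not rectified), "xyz" and "rotation" of the camera in the world. Camera axes: x right, y up, looking along -z (the intrinsics and any distortion apply to the point x, -y, -z); pixel columns grow to the right and rows downward; lengths in m; the calibration is good to about 2 mm. A picture is of the moment at which its call begins.
- order.sign_off(): hands the job in; it is judged then, once.
The state is a dict: "time_s": time; "qpos": joint angles; "joint_velocities": joint speeds; "effort": joint torques, N m; "ee_pos": TCP position; "ee_rot": TCP orientation; "ft_force": force on the tool from outside, world axes, zero at the start; "torque": the same for the moment, N m; "width": finger opening in m; "finger_force": force on a finger pad.
Only numpy, scipy, OpenCV 4.12 (cv2) and the standard library are available. Lean on these libraries where they do the work, as an engineer would, in place of code of your own. Each camera call takes 0.05 s, during which the arm holds its last target. There are 200 camera calls.

## Task

Lift the red T-handled hex key out of its blue stand, lower it into the deep bore of the aluminium rail carrier and, pressing only lightly, turn it until it drops fully home in the hidden hex socket of the screw below. Then tighten the screw clockwise (seen from above) until it comes to its stop, without forcing it, and leave the key standing in the screw, released. Do not disturb the other things on the bench.

Things in the scene. Friction and masses are not known exactly. Their poses are not given: they have to be found in the camera images.
- key: loose T-handled hex key, 0.2-0.33 kg, upright. Origin: centre of the flat tip; z up the shaft, x along the handle. From the tip: steel hexagon 19 mm across flats (22 over corners, no chamfer), 60 mm long, flats facing x and 60, 120 degrees from it; round neck 12 mm thick to 85 mm; red bar 110 (x) x18x20 mm, centre 95 mm above the tip. In the stand its tip is 10 mm above the worktop.
- stand: stand of the key, fixed: dark plate 90x90x10 mm, on it a blue block 64x64 mm, top 50 mm above the worktop; a round hole of 24.4 mm diameter in its middle, 40 mm deep, with a 4 mm 45-degree lead-in. Origin: centre of the underside, z up.
- carrier: aluminium rail carrier, fixed, on a black rail 46x150x18 mm (long in y): block 60 (x) x70 (y) mm, top 70 mm above the worktop, a lower lip 14 mm wide on both y sides. An upright round bore of 23.2 mm diameter in its middle, 4 mm 45-degree lead-in, leads down to the head of the clamp screw, whose upper face is 34 mm above the worktop. Origin: centre of the underside, z up.
- bore_mouth (a point): centre of the bore's mouth, on the upper face of the carrier, 70 mm above the worktop
- socket_floor (a point): centre of the floor of the screw's hex socket, 20 mm above the worktop; the key's tip stands here when home. Socket 20 mm across flats, 14 mm deep, 0.4 mm chamfer. The direction of its flats is unknown (this frame does not show it) and differs each time: the key drops in within about 5 degrees of it, repeating every 60, else it stops near the screw's upper face.
- screw (a joint): turn of the clamp screw, rad: at the start somewhere from 0 to 0.12, grows clockwise seen from above, fixed stop (tight) at 0.6. It stays where it is left; turning takes about 0.08 N m. It does not tell the direction of the socket's flats.
- multimeter: bystander: yellow multimeter 172x84x48 mm lying on the bench, loose; origin at the centre of its underside
- driver_blue: bystander: blue-handled screwdriver 29x208x31 mm, loose; origin at the centre of its underside
- marker_black: bystander: white marker with black cap 17x140x17 mm, loose; origin at the centre of its underside
- bnc_adapter: bystander: small metal T-shaped connector 28x47x14 mm, loose; origin at the centre of its underside

How it is judged (in metres and radians):
On the way, in this order (a step that is already met when the one before it is completed fails the run):
1. the key is fully home in the socket, before the screw has been turned far (z of key in the frame of carrier below 0.0225 m and horizontal distance between key and socket_floor below 0.003 m and angle between key's own z axis and vertical below 0.08 rad and value of joint screw below 0.45 rad), for 0.2 s.
2. the screw is at its stop, the key still home (value of joint screw above 0.565 rad and z of key in the frame of carrier below 0.0235 m), for 0.2 s.
At the end, for the whole second after the job is handed in: The screw is within 0.035 rad (2 degrees) of its stop at 0.6 rad; the key stands upright (within 0.08 rad) and fully home in the screw's socket (tip within 3.5 mm of the socket floor in height and 3 mm sideways), at rest and released (all of step 2 and horizontal distance between key and socket_floor below 0.003 m and angle between key's own z axis and vertical below 0.08 rad and linear speed of key below 0.02 m/s and contact force between key and the fingers below 0.1 N); the robot touches nothing.
It fails at once if the key was forced: more than 70 N of contact force in all (all its contacts added up) between it and the carrier or its screw (contact force between key and carrier above 70 N).
It fails at once if a bystander was moved by more than 15 mm (distance of any of multimeter, driver_blue, marker_black, bnc_adapter from where it was at the start of the episode above 0.015 m).
It also fails if it takes over 51 s, if anything falls off the work surface, if the arm or the gripper's body presses on something with over 40 N, if the wrist force passes 120 N, or if a joint passes its speed limit or range.

## Working session

There is one attempt and no reset: what is moved stays moved. The work goes in short steps, Python scripts to look and compute and a tool call to move; the robot and the scene stay as the last step left them, time stands still between calls to the robot, and variables do not carry over. Pictures are saved under pics/ and viewed, at most 10 in all, crops included, and the job is handed in when it is done.

Besides the shell and the picture viewer there is one more tool, called as name(argument=value, ...) on one line, values as JSON. send_rows: Moves the arm, as the interface text tells. Its arguments: {"type":"object","properties":{"moves":{"type":"array"},"force":{"type":"number"}},"required":["moves"]}

```bash
ls; mkdir -p pics; python3 - <<'E'
from bench import manip, camera
import cv2, numpy as np, pickle
s=manip.get_state(); print({k:np.round(v,3).tolist() for k,v in s.items()}, manip.finger_overhang)
d={}
for n in("top","side"):
    c=camera(n); d[n]=c
    print(n,c['fx'],c['fy'],c['cx'],c['cy'],c['D'],c['xyz'],np.round(c['rotation'],4).tolist())
    cv2.imwrite(f'pics/{n}0.png',c['image'][:,:,::-1])
pickle.dump(d,open('d0.pkl','wb'))
E
```

```text
pics
{'time_s': 0.0, 'qpos': [-68.126, 13.832, 0.213, 76.501, 0.001, 90.0], 'joint_velocities': [0.038, -0.047, -0.1, -0.066, -0.01, -0.061], 'effort': [-0.0, -37.231, 25.241, 0.017, 0.0, 0.0], 'ee_pos': [0.186, -0.463, 0.249], 'ee_rot': [[0.928, 0.373, -0.001], [0.373, -0.928, 0.002], [0.0, -0.002, -1.0]], 'ft_force': [-0.871, -0.958, -0.089], 'torque': [0.035, -0.037, -0.016], 'finger_force': 0.0, 'width': 0.086} 0.019
top 443.11376395321696 443.11376395321696 272.80054724559386 205.1208078967711 [-0.06462341  0.          0.          0.          0.        ] [0.5049886  0.07015122 1.20460943] [[0.0279, 0.9978, -0.0606], [-0.9993, 0.0264, -0.0252], [-0.0236, 0.0613, 0.9978]]
side 438.59300301483347 438.59300301483347 274.3764517681841 205.2683835047125 [0.04233237 0.         0.         0.         0.        ] [0.50282746 0.85967878 0.45649577] [[-0.9965, 0.0328, -0.0775], [-0.0841, -0.4247, 0.9014], [-0.0033, 0.9047, 0.4259]]
```

View pics/top0.png

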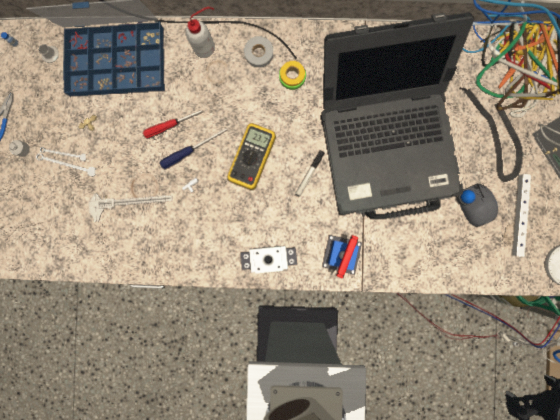

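View pics/side0.png

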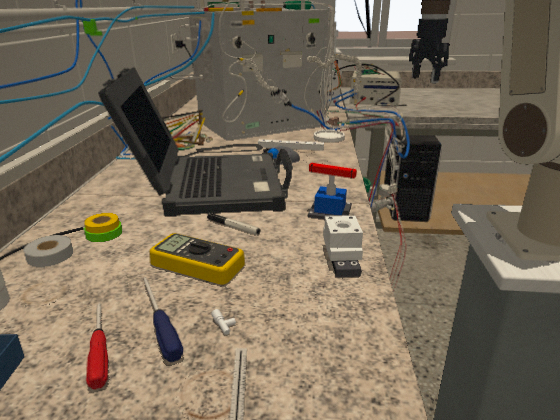

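The top view shows the key's red bar at about (347,257) over its blue stand and the carrier with its dark bore at (269,259). The side view shows the bar at (332,170), the stand at (330,202) and the bore at (343,222).

```bash
cat > h.py <<'E'
import numpy as np, cv2
from bench import manip, camera
def rays(c,uv):
    K=np.array([[c['fx'],0,c['cx']],[0,c['fy'],c['cy']],[0,0,1.]])
    p=cv2.undistortPoints(np.float64(uv).reshape(-1,1,2),K,np.float64(c['D'])).reshape(-1,2)
    return np.c_[p[:,0],-p[:,1],-np.ones(len(p))]@np.array(c['rotation']).T
def plane(c,uv,z):
    r=rays(c,uv); o=np.array(c['xyz']); return o+r*((z-o[2])/r[:,2])[:,None]
def cloud(c,mask):
    v,u=np.nonzero(mask&(c['range_z']>0)); uv=np.c_[u,v]
    return uv,np.array(c['xyz'])+rays(c,uv)*c['range_z'][v,u][:,None]
def masks(c):
    h=cv2.cvtColor(c['image'],cv2.COLOR_RGB2HSV); H,S,V=cv2.split(h)
    return dict(red=((H<8)|(H>172))&(S>150)&(V>90), blue=(H>100)&(H<125)&(S>150)&(V>60), dark=V<60, white=(S<40)&(V>150))
def roi(m,u0,u1,v0,v1):
    o=np.zeros_like(m); o[v0:v1,u0:u1]=m[v0:v1,u0:u1]; return o
def rect(P):
    (c,s,a)=cv2.minAreaRect(np.float32(P[:,:2]*1000)); 
    b=cv2.boxPoints((c,s,a)); e=[b[1]-b[0],b[2]-b[1]]; e=max(e,key=np.linalg.norm)
    return np.round(c,1),np.round(s,1),round(np.degrees(np.arctan2(e[1],e[0]))%180,1)
E
python3 - <<'E'
from h import *
import pickle
d=pickle.load(open('d0.pkl','rb'))
R={'top':dict(red=(320,370,225,290),blue=(315,370,225,290),bore=(258,280,248,270),car=(235,300,240,280)),
   'side':dict(red=(300,365,155,185),blue=(300,355,180,220),bore=(335,352,214,230),car=(315,370,210,265))}
for n,c in d.items():
    m=masks(c)
    uv,P=cloud(c,roi(m['red'],*R[n]['red'])); z=P[:,2]; zt=np.percentile(z,90)
    print(n,'red n',len(P),'z pct',np.round(np.percentile(z,[5,50,90,98]),3))
    T=P[z>zt-.006] ; print(' top rect(depth)',rect(T),len(T)); 
    print(' top rect(ray .115)',rect(plane(c,uv[z>zt-.006],.115)))
    uv,P=cloud(c,roi(m['blue'],*R[n]['blue'])); z=P[:,2]
    T=np.abs(z-.05)<.005; print(' blue',len(z),np.round(np.percentile(z,[5,50,95]),3),rect(plane(c,uv[T],.05)) if T.sum()>5 else 0)
    b=roi(m['dark'],*R[n]['bore']).astype(np.uint8)
    cs,_=cv2.findContours(b,cv2.RETR_EXTERNAL,cv2.CHAIN_APPROX_NONE); k=max(cs,key=cv2.contourArea)
    e=cv2.fitEllipse(k); print(' bore',e,plane(c,[e[0]],.07),plane(c,[e[0]],.066))
    uv,P=cloud(c,roi(c['image'][:,:,0]>=0,*R[n]['car'])); T=np.abs(P[:,2]-.07)<.004
    print(' carrier top',T.sum(),rect(plane(c,uv[T],.07)),np.median(P[T],0))
    cv2.imwrite(f'pics/{n}crop.png',cv2.resize(c['image'][215:295,230:380] if n=='top' else c['image'][150:280,290:380],None,fx=5 if n=='top' else 4,fy=5 if n=='top' else 4,interpolation=0)[:,:,::-1])
E
```

```text
top red n 315 z pct [0.111 0.115 0.117 0.119]
 top rect(depth) (array([450.4, -86.6]), array([ 17.9, 105.7]), np.float32(160.1)) 292
 top rect(ray .115) (array([450.6, -86.4]), array([ 18. , 105.7]), np.float32(160.1))
 blue 313 [0.038 0.05  0.053] (array([450.7, -86.6]), array([62.6, 61.2]), np.float32(78.7))
 bore ((268.0, 259.5), (5.035429000854492, 5.532295227050781), 123.23954010009766) [[0.43470011 0.10718505 0.07      ]] [[0.43445231 0.10731561 0.066     ]]
 carrier top 536 (array([433.5, 109. ]), array([60.2, 70.1]), np.float32(97.3)) [0.43289195 0.11020551 0.06968404]
side red n 422 z pct [0.096 0.106 0.112 0.113]
 top rect(depth) (array([452.4, -83.6]), array([ 19.1, 107.7]), np.float32(161.4)) 216
 top rect(ray .115) (array([452.8, -67.8]), array([ 31.1, 108.8]), np.float32(160.2))
 blue 682 [0.011 0.037 0.048] (array([453.6, -77.1]), array([67.6, 63.8]), np.float32(79.3))
 bore ((343.6452331542969, 213.99998474121094), (0.0012330942554399371, 7.853802680969238), 90.00477600097656) [[0.432967   0.07160821 0.07      ]] [[0.43224399 0.06345215 0.066     ]]
 carrier top 483 (array([436.9, 115.9]), array([59.5, 73.1]), np.float32(97.5)) [0.43654243 0.11283841 0.06748392]
```

View pics/topcrop.png

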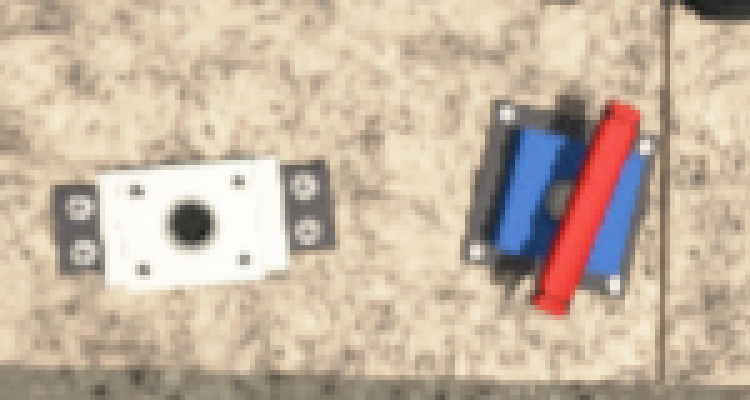

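The crop confirms the bore at about (268,259.6) in the full image. The bar centre is near (0.4505,-0.0865) and lies along 160°. Block size and heights agree with the given sizes, so I'm moving above the key with a small turn to learn the joint 6 sign.

send_rows(moves=[[0, 4.83, -3.14, 0, 0, 0, 0], [0, 4.83, -3.14, 0, 0, 0, 0], [0, 4.83, -3.14, 0, 0, 0, 0], [0, 4.83, -3.14, 0, 0, 0, 0], [0, 4.83, -3.14, 0, 0, 0, 0], [0, 4.83, -3.14, 0, 0, 0, 0], [0, 4.83, -3.14, 0, 0, 0, 0], [0, 4.83, -3.14, 0, 0, 0, 0], [0, 0, 0, 0, 0, 0, 0.18], [0, 0, 0, 0, 0, 0, 0]], force=60)

```text
time_s: 1.35
ee_pos: [0.4512, -0.0861, 0.2497]
ee_rot: [[0.979, 0.204, -0.001], [0.204, -0.979, 0.0], [-0.001, -0.0, -1.0]]
ft_force: [0.3, 0.2, 0.3]
width: 0.0857
finger_force: 0.0
```

```bash
cat > st.py <<'E'
from h import *
s=manip.get_state(); R=s['ee_rot']; print(s['time_s'],'pos',np.round(s['ee_pos'],4),'yaw',round(np.degrees(np.arctan2(R[1,0],R[0,0])),2),'zax',np.round(R[:,2],4),'q',np.round(s['qpos'],1),'F',np.round(s['ft_force'],1),'M',np.round(s['torque'],3),'w',s['width'],s['finger_force'])
E
python3 st.py
```

```text
1.35 pos [ 0.4512 -0.0861  0.2497] yaw 11.78 zax [-1.5e-03  1.0e-04 -1.0e+00] q [-10.8   9.3  -5.5  75.3  -0.  157.4] F [0.3 0.2 0.3] M [0.022 0.02  0.011] w 0.08568397010187728 0.0
```

send_rows(moves=[[0, 0, 0, 0, 0, 0, -0.185], [0, 0, 0, 0, 0, 0, -0.185], [0, 0, 0, 0, 0, 0, -0.185], [0, 0, 0, 0, 0, 0, -0.185], [0, 0, 0, 0, 0, 0, -0.185], [0, 0, 0, 0, 0, 0, -0.185], [0, 0, 0, 0, 0, 0, -0.185], [0, 0, 0, 0, 0, 0, -0.185], [0, 0, 0, 0, 0, 0, -0.185], [0, 0, 0, 0, 0, 0, -0.185], [0, 0, 0, 0, 0, 0, -0.185], [0, 0, 0, 0, 0, 0, -0.185], [0, 0, 0, 0, 0, 0, -0.185], [0, 0, 0, 0, 0, 0, -0.18], [0, 0, 0, 2, 0, 0, 0], [0, 0, 0, 2, 0, 0, 0], [0, 0, 0, 0, 0, 0, 0]])

```text
time_s: 3.48
ee_pos: [0.4495, -0.0875, 0.2089]
ee_rot: [[-0.938, 0.347, -0.004], [0.347, 0.938, 0.001], [0.004, -0.001, -1.0]]
ft_force: [0.1, -0.0, 0.5]
width: 0.0854
finger_force: 0.0
```

```bash
python3 st.py; python3 - <<'E'
import sys; from h import *
import pickle
d=pickle.load(open('d0.pkl','rb'));c=d['top']
g=c['image'].mean(2)
# bore: darkness-weighted centroid (level half of rim brightness)
for th in (60,90,120,150):
    b=roi(g<th,258,279,250,270).astype(np.uint8); n,l,s,ce=cv2.connectedComponentsWithStats(b); i=1+np.argmax(s[1:,4])
    print('th',th,s[i],ce[i],plane(c,[ce[i]],.068))
print(g[254:266,261:276].astype(int))
c=d['side'];g=c['image'].mean(2)
for th in (60,90,120,150):
    b=roi(g<th,334,354,214,232).astype(np.uint8); n,l,s,ce=cv2.connectedComponentsWithStats(b); i=1+np.argmax(s[1:,4])
    print('side th',th,s[i],ce[i],plane(c,[ce[i]],.068))
E
```

```text
3.475 pos [ 0.4495 -0.0875  0.2089] yaw 159.7 zax [-3.9e-03  7.0e-04 -1.0e+00] q [-11.   10.6 -10.1  69.5  -0.    9.3] F [ 0.1 -0.   0.5] M [-0.006  0.031  0.059] w 0.08537064085943506 0.0
th 60 [265 257   7   6  30] [268.  259.5] [[0.43457621 0.10725033 0.068     ]]
th 90 [265 256   7   7  43] [267.88372093 259.11627907] [[0.4355437  0.10757514 0.068     ]]
th 120 [264 256   8   8  52] [267.63461538 259.42307692] [[0.43474435 0.1081894  0.068     ]]
th 150 [264 255   9   9  60] [267.81666667 259.36666667] [[0.4349016  0.10772836 0.068     ]]
[[251 250 250 245 237 229 217 213 226 238 246 250 251 251 252]
 [251 250 246 228 194 171 151 145 164 189 227 244 251 252 252]
 [251 248 235 195 139  89  71  71  87 124 167 221 248 252 252]
 [251 242 214 150  84  61  56  53  56  68 102 183 239 250 252]
 [249 232 191 117  63  55  56  49  54  56  68 157 223 248 252]
 [248 230 175  99  57  55  55  56  57  52  57 132 210 246 251]
 [247 228 173 104  59  55  56  53  54  47  55 134 207 246 251]
 [248 231 191 134  76  49  52  56  48  34  76 151 213 247 252]
 [250 239 214 167 107  66  47  51  47  64 121 180 228 249 252]
 [250 247 231 198 158 119  96  90 107 134 171 214 243 250 252]
 [251 249 244 228 200 178 166 157 168 190 215 239 249 251 251]
 [249 250 249 246 235 228 221 216 221 232 243 249 251 251 251]]
side th 60 [334 214  15   1  15] [341. 214.] [[0.43783981 0.06793964 0.068     ]]
side th 90 [334 214  15   1  15] [341. 214.] [[0.43783981 0.06793964 0.068     ]]
side th 120 [338 224  11   3  28] [343.07142857 224.96428571] [[0.43640981 0.11475267 0.068     ]]
side th 150 [337 223  12   5  44] [342.77272727 225.15909091] [[0.43701689 0.1155934  0.068     ]]
```

send_rows(moves=[[0, -0.06, 0.13, 3, 0, 0, 0], [0, 0, 0, 3, 0, 0, 0], [0, 0, 0, 2.5, 0, 0, 0], [0, 0, 0, 1.8, 0, 0, 0], [0, 0, 0, 0, 0, 0, 0], [0, 0, 0, 0, 0, 0, 0]])

```text
time_s: 4.22
ee_pos: [0.4531, -0.0864, 0.1085]
ee_rot: [[-0.938, 0.347, 0.002], [0.347, 0.938, -0.0], [-0.002, 0.0, -1.0]]
ft_force: [-0.1, 0.6, 0.6]
width: 0.0856
finger_force: 0.0
```

```bash
python3 st.py; python3 - <<'E'
from h import *
c=camera('side'); cv2.imwrite('pics/s1.png',cv2.resize(c['image'][90:250,260:400],None,fx=4,fy=4)[:,:,::-1][:600])
E
```

```text
4.225 pos [ 0.4531 -0.0864  0.1085] yaw 159.67 zax [ 1.7e-03 -4.0e-04 -1.0e+00] q [-10.8  16.1 -19.3  54.5  -0.    9.5] F [-0.1  0.6  0.6] M [ 0.006 -0.032 -0.049] w 0.08561483500454427 0.0
```

View pics/s1.png

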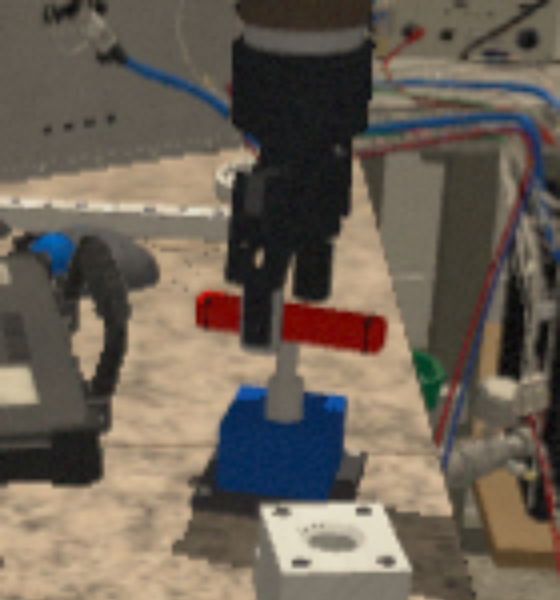

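The side view shows the open fingers straddling the bar centrally: near finger at (262,320), neck at (288,360) in the crop. I'll correct slightly, then grip.

send_rows(moves=[[0, 0.2, 0, 0.3, 0, 0, 0], [0, 0, 0, 0, 0, 0, 0], [255, 0, 0, 0, 0, 0, 0], [255, 0, 0, 0, 0, 0, 0], [255, 0, 0, 0, 0, 0, 0], [255, 0, 0, 0, 0, 0, 0], [255, 0, 0, 0, 0, 0, 0], [255, 0, 0, 0, 0, 0, 0], [255, 0, 0, 0, 0, 0, 0], [255, 0, 0, 0, 0, 0, 0]], force=60)

```text
time_s: 5.52
ee_pos: [0.4506, -0.0852, 0.1044]
ee_rot: [[-0.938, 0.347, 0.0], [0.347, 0.938, -0.0], [-0.0, 0.0, -1.0]]
ft_force: [0.0, -0.0, 2.1]
width: 0.0172
finger_force: 58.9
```

```bash
python3 st.py
```

```text
5.525 pos [ 0.4506 -0.0852  0.1044] yaw 159.67 zax [ 5.e-04 -0.e+00 -1.e+00] q [-10.7  16.2 -19.9  53.9   0.    9.6] F [ 0.  -0.   2.1] M [ 0.069 -0.071  0.028] w 0.017164449119813522 58.86363208293915
```

send_rows(moves=[[255, 0, 0, -1.5, 0, 0, 0], [255, 0, 0, -2, 0, 0, 0], [255, 0, 0, -2.5, 0, 0, 0], [255, 0, 0, -2.5, 0, 0, 0], [255, 0, 0, -1.5, 0, 0, 0], [255, 0, 0, 0, 0, 0, 0], [255, 0, 0, 0, 0, 0, 0]])

```text
time_s: 6.4
ee_pos: [0.4496, -0.0851, 0.2031]
ee_rot: [[-0.938, 0.347, -0.002], [0.347, 0.938, 0.0], [0.002, -0.0, -1.0]]
ft_force: [0.8, 0.2, -2.4]
width: 0.0172
finger_force: 58.7
```

```bash
python3 st.py
```

```text
6.4 pos [ 0.4496 -0.0851  0.2031] yaw 159.67 zax [-2.3e-03  4.0e-04 -1.0e+00] q [-10.7  10.7 -10.9  68.6  -0.    9.6] F [ 0.8  0.2 -2.4] M [-0.004  0.022  0.015] w 0.01718282090030352 58.727940917015076
```

send_rows(moves=[[255, 1.63, 3.52, 0, 0, 0, 0], [255, 1.63, 3.52, 0, 0, 0, 0], [255, 1.63, 3.52, 0, 0, 0, 0], [255, 1.63, 3.52, 0, 0, 0, 0], [255, 1.63, 3.52, 0, 0, 0, 0], [255, 0, 0, 0, 0, 0, 0], [255, 0, 0, 0, 0, 0, 0], [255, 0, 0, 0, 0, 0, 0]])

```text
time_s: 7.4
ee_pos: [0.4349, 0.1072, 0.2038]
ee_rot: [[-0.937, 0.349, -0.001], [0.349, 0.937, -0.001], [0.001, -0.001, -1.0]]
ft_force: [-0.6, -0.7, -1.3]
width: 0.0171
finger_force: 59.3
```

```bash
python3 st.py; python3 - <<'E'
from h import *
import pickle
D={}
for n in('top','side'):
    c=camera(n); D[n]=c; m=masks(c)['red']
    m=roi(m,220,320,210,300) if n=='top' else roi(m,280,410,100,230)
    k,l,s,ce=cv2.connectedComponentsWithStats(m.astype(np.uint8)); print(n,[(s[i].tolist(),ce[i].round(1).tolist()) for i in range(1,k) if s[i,4]>10])
    uv,P=cloud(c,m); z=P[:,2]; print(np.percentile(z,[5,50,95]).round(4)); 
    if n=='top': T=np.abs(z-.213)<.008; print(rect(plane(c,uv[T],.213)),T.sum())
pickle.dump(D,open('d1.pkl','wb'))
a=cv2.resize(D['side']['image'][90:240,270:410],None,fx=4,fy=4); cv2.imwrite('pics/s2.png',a[:,:,::-1])
E
```

```text
7.4 pos [0.4349 0.1072 0.2038] yaw 159.59 zax [-1.e-03 -5.e-04 -1.e+00] q [ 13.9   9.5 -12.2  68.3  -0.   34.3] F [-0.6 -0.7 -1.3] M [-0.007 -0.027  0.042] w 0.017083481001486222 59.28132176399231
top [([271, 241, 8, 5, 30], [274.3, 242.9])]
[0.2116 0.2137 0.2167]
(array([480.6,  89.1]), array([ 8.9, 15.6]), np.float32(91.6)) 29
side [([318, 147, 22, 14, 244], [328.9, 153.1]), ([353, 151, 26, 15, 285], [365.1, 158.1])]
[-0.1158  0.2041  0.2121]
```

View pics/s2.png

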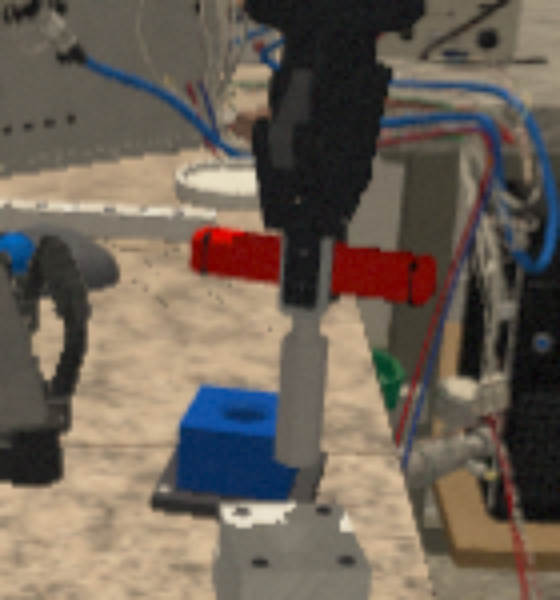

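The crop shows the key held above the carrier: shaft from about (308,330) to (299,465), its top face at (290,525). I'll check tilt and sideways position by projecting the expected vertical.

```bash
python3 - <<'E'
from h import *
import pickle
c=pickle.load(open('d1.pkl','rb'))['side']
K=np.array([[c['fx'],0,c['cx']],[0,c['fy'],c['cy']],[0,0,1.]])
def proj(P):
    q=(np.float64(P)-c['xyz'])@np.array(c['rotation']); q=q*[1,-1,-1]
    return cv2.projectPoints(q,np.zeros(3),np.zeros(3),K,np.float64(c['D']))[0].reshape(-1,2)
ex=proj([[.4349,.1072,z] for z in (.1088,.125,.15,.165,.18)]); print('expected axis',ex.round(2).tolist())
g=c['image'].astype(int)
# shaft by depth: points whose range is near the key's axis
z=c['range_z']; 
for v in range(172,208,3):
    row=[u for u in range(325,365) if z[v,u]>0 and abs((np.array(c['xyz'])+rays(c,[[u,v]])[0]*z[v,u])[1]-.112)<.02]
    if row: print(v,row[0],row[-1],(row[0]+row[-1])/2, 'exp',np.interp(v,ex[::-1,1],ex[::-1,0]).round(2))
uv=np.array([[343.8,213]])
d=pickle.load(open('d0.pkl','rb'))['side']; 
print('bore proj (.4343,.1082,.07)',proj([[.4343,.1082,.07],[.4343,.1082+.0156,.07],[.4343,.1082-.0156,.07],[.4343+.0156,.1082,.07],[.4343-.0156,.1082,.07]]).round(2).tolist())
cv2.imwrite('pics/b.png',cv2.resize(d['image'][205:250,315:375],None,fx=10,fy=10,interpolation=0)[:,:,::-1])
E
```

```text
expected axis [[345.04, 203.79], [345.61, 195.88], [346.51, 183.39], [347.07, 175.74], [347.64, 167.96]]
172 343 349 346.0 exp 347.35
175 340 351 345.5 exp 347.13
178 340 351 345.5 exp 346.91
181 340 351 345.5 exp 346.69
184 340 351 345.5 exp 346.47
187 340 350 345.0 exp 346.25
190 339 350 344.5 exp 346.03
193 339 350 344.5 exp 345.82
196 339 350 344.5 exp 345.6
199 339 349 344.0 exp 345.38
202 339 349 344.0 exp 345.16
205 340 348 344.0 exp 345.04
bore proj (.4343,.1082,.07) [[344.06, 222.48], [344.55, 226.31], [343.58, 218.77], [335.8, 222.18], [352.35, 222.77]]
```

View pics/b.png

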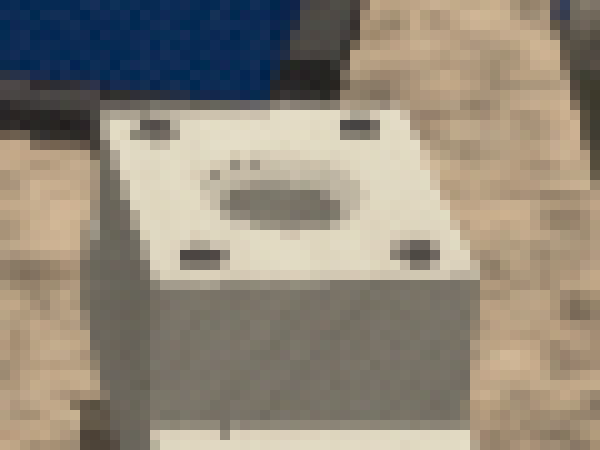

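The key hangs vertical, and in the side view its axis and the bore agree within 0.5 mm in x. I'll add 1.5 mm in y and lower gently to the mouth.

send_rows(moves=[[255, 0.05, 0.14, 1.8, 0, 0, 0], [255, 0, 0, 1.8, 0, 0, 0], [255, 0, 0, 0, 0, 0, 0], [255, 0, 0, 0.2, 0, 0, 0], [255, 0, 0, 0.2, 0, 0, 0], [255, 0, 0, 0.2, 0, 0, 0], [255, 0, 0, 0, 0, 0, 0]])

```text
time_s: 8.38
ee_pos: [0.4351, 0.1096, 0.1624]
ee_rot: [[-0.938, 0.347, 0.0], [0.347, 0.938, 0.0], [-0.0, 0.0, -1.0]]
ft_force: [0.4, 0.1, -1.9]
width: 0.0167
finger_force: 59.2
```

```bash
python3 st.py
```

```text
8.375 pos [0.4351 0.1096 0.1624] yaw 159.67 zax [ 1.e-04  0.e+00 -1.e+00] q [ 14.1  11.6 -16.3  62.2  -0.   34.5] F [ 0.4  0.1 -1.9] M [ 0.003 -0.077 -0.016] w 0.01672549083080698 59.20048534870148
```

send_rows(moves=[[255, 0, 0, 0.1, 0, 0, 0], [255, 0, 0, 0.1, 0, 0, 0], [255, 0, 0, 0.1, 0, 0, 0], [255, 0, 0, 0, 0, 0, 0]])

```text
time_s: 8.88
ee_pos: [0.435, 0.1098, 0.1592]
ee_rot: [[-0.938, 0.347, -0.0], [0.347, 0.938, 0.001], [0.0, 0.0, -1.0]]
ft_force: [-0.9, 1.9, -3.2]
width: 0.0174
finger_force: 59.3
```

```bash
python3 st.py
```

```text
8.875 pos [0.435  0.1098 0.1592] yaw 159.68 zax [-3.e-04  5.e-04 -1.e+00] q [ 14.1  11.7 -16.6  61.7   0.   34.5] F [-0.9  1.9 -3.2] M [0.278 0.026 0.028] w 0.017373510815228282 59.31224048137665
```

send_rows(moves=[[255, 0.02, 0.05, 0, 0, 0, 0], [255, 0, 0, 0.1, 0, 0, 0], [255, 0, 0, 0.1, 0, 0, 0], [255, 0, 0, 0, 0, 0, 0]])

```text
time_s: 9.38
ee_pos: [0.4351, 0.1102, 0.1572]
ee_rot: [[-0.938, 0.347, -0.0], [0.347, 0.938, 0.0], [0.0, -0.0, -1.0]]
ft_force: [-0.5, 0.2, -3.1]
width: 0.0171
finger_force: 59.3
```

```bash
python3 st.py
```

```text
9.375 pos [0.4351 0.1102 0.1572] yaw 159.67 zax [-2.e-04  0.e+00 -1.e+00] q [ 14.2  11.9 -16.7  61.4   0.   34.5] F [-0.5  0.2 -3.1] M [ 0.183  0.096 -0.025] w 0.017071146008525082 59.31518733501434
```

send_rows(moves=[[255, 0, 0, 0.2, 0, 0, 0], [255, 0, 0, 0.2, 0, 0, 0], [255, 0, 0, 0.2, 0, 0, 0], [255, 0, 0, 0.2, 0, 0, 0], [255, 0, 0, 0, 0, 0, 0]])

```text
time_s: 10.0
ee_pos: [0.435, 0.1102, 0.149]
ee_rot: [[-0.938, 0.347, -0.001], [0.347, 0.938, -0.0], [0.0, -0.0, -1.0]]
ft_force: [-0.6, 0.5, -2.3]
width: 0.0171
finger_force: 59.3
```

```bash
python3 st.py
```

```text
10.0 pos [0.435  0.1102 0.149 ] yaw 159.68 zax [-5.e-04 -0.e+00 -1.e+00] q [ 14.2  12.3 -17.5  60.2   0.   34.5] F [-0.6  0.5 -2.3] M [ 0.228  0.14  -0.016] w 0.017092110382601704 59.26010727882385
```

send_rows(moves=[[255, 0, 0, 0.3, 0, 0, 0], [255, 0, 0, 0.3, 0, 0, 0], [255, 0, 0, 0.3, 0, 0, 0], [255, 0, 0, 0.3, 0, 0, 0], [255, 0, 0, 0.3, 0, 0, 0], [255, 0, 0, 0.2, 0, 0, 0], [255, 0, 0, 0, 0, 0, 0]])

```text
time_s: 10.88
ee_pos: [0.435, 0.1101, 0.132]
ee_rot: [[-0.938, 0.347, -0.0], [0.347, 0.938, -0.0], [0.0, -0.0, -1.0]]
ft_force: [-0.5, 0.6, -1.4]
width: 0.017
finger_force: 59.2
```

```bash
python3 st.py
```

```text
10.875 pos [0.435  0.1101 0.132 ] yaw 159.67 zax [-5.e-04 -1.e-04 -1.e+00] q [ 14.2  13.4 -19.   57.7   0.   34.5] F [-0.5  0.6 -1.4] M [0.317 0.193 0.062] w 0.017016016225421128 59.20124351978302
```

send_rows(moves=[[255, 0, 0, 0.1, 0, 0, 0], [255, 0, 0, 0.1, 0, 0, 0], [255, 0, 0, 0.1, 0, 0, 0], [255, 0, 0, 0.05, 0, 0, 0], [255, 0, 0, 0, 0, 0, 0]])

```text
time_s: 11.5
ee_pos: [0.4352, 0.1102, 0.1288]
ee_rot: [[-0.938, 0.347, 0.0], [0.347, 0.938, 0.0], [0.0, 0.0, -1.0]]
ft_force: [-0.8, 1.3, -1.3]
width: 0.0174
finger_force: 59.4
```

```bash
python3 st.py
```

```text
11.5 pos [0.4352 0.1102 0.1288] yaw 159.67 zax [ 0.e+00  2.e-04 -1.e+00] q [ 14.2  13.6 -19.3  57.2   0.   34.5] F [-0.8  1.3 -1.3] M [0.451 0.261 0.027] w 0.017387009702734706 59.36613142490387
```

send_rows(moves=[[255, 0, 0, 0.05, 0, 0, 0], [255, 0, 0, 0.05, 0, 0, 0], [255, 0, 0, 0, 0, 0, 0]])

```text
time_s: 11.88
ee_pos: [0.4352, 0.1102, 0.128]
ee_rot: [[-0.938, 0.347, 0.0], [0.347, 0.938, 0.0], [-0.0, 0.0, -1.0]]
ft_force: [-1.4, 0.6, 0.8]
width: 0.0171
finger_force: 59.9
```

```bash
python3 st.py
```

```text
11.875 pos [0.4352 0.1102 0.128 ] yaw 159.67 zax [ 3.e-04  2.e-04 -1.e+00] q [ 14.2  13.6 -19.4  57.    0.   34.5] F [-1.4  0.6  0.8] M [ 0.451  0.419 -0.049] w 0.01706943980387611 59.86854672431946
```

send_rows(moves=[[255, 0, 0, 0.05, 0, 0, 0], [255, 0, 0, 0, 0, 0, 0.05], [255, 0, 0, 0, 0, 0, 0.05], [255, 0, 0, 0, 0, 0, 0]])

```text
time_s: 12.38
ee_pos: [0.4351, 0.1102, 0.1271]
ee_rot: [[-0.899, 0.439, -0.0], [0.439, 0.899, 0.0], [0.0, 0.0, -1.0]]
ft_force: [-1.5, 1.7, -1.6]
width: 0.017
finger_force: 59.3
```

```bash
python3 st.py
```

```text
12.375 pos [0.4351 0.1102 0.1271] yaw 153.98 zax [-1.e-04  2.e-04 -1.e+00] q [ 14.2  13.7 -19.4  56.9   0.   40.2] F [-1.5  1.7 -1.6] M [ 0.59   0.307 -0.019] w 0.01697623764214886 59.33842420578003
```

send_rows(moves=[[255, 0, 0, 0.05, 0, 0, 0], [255, 0, 0, 0.05, 0, 0, 0], [255, 0, 0, 0, 0, 0, 0]])

```text
time_s: 12.75
ee_pos: [0.4351, 0.1102, 0.1262]
ee_rot: [[-0.898, 0.439, -0.0], [0.439, 0.898, 0.0], [0.0, -0.0, -1.0]]
ft_force: [0.3, 2.5, -1.5]
width: 0.0168
finger_force: 59.4
```

```bash
python3 st.py
```

```text
12.75 pos [0.4351 0.1102 0.1262] yaw 153.96 zax [-2.e-04  1.e-04 -1.e+00] q [ 14.2  13.7 -19.5  56.8   0.   40.3] F [ 0.3  2.5 -1.5] M [0.705 0.29  0.001] w 0.016836031636105368 59.36428964138031
```

send_rows(moves=[[255, 0.02, 0.04, 0, 0, 0, 0], [255, 0, 0, 0.05, 0, 0, 0], [255, 0, 0, 0.05, 0, 0, 0], [255, 0, 0, 0, 0, 0, 0]])

```text
time_s: 13.25
ee_pos: [0.4351, 0.1105, 0.1252]
ee_rot: [[-0.898, 0.439, -0.0], [0.439, 0.898, -0.0], [0.0, -0.0, -1.0]]
ft_force: [-0.7, 0.5, -1.9]
width: 0.0171
finger_force: 59.4
```

```bash
python3 st.py
```

```text
13.25 pos [0.4351 0.1105 0.1252] yaw 153.94 zax [-2.e-04 -3.e-04 -1.e+00] q [ 14.3  13.8 -19.6  56.6  -0.   40.3] F [-0.7  0.5 -1.9] M [ 0.252  0.32  -0.028] w 0.017063385407753175 59.36612248420715
```

send_rows(moves=[[255, 0, 0, 0.1, 0, 0, 0], [255, 0, 0, 0.1, 0, 0, 0], [255, 0, 0, 0, 0, 0, 0]])

```text
time_s: 13.62
ee_pos: [0.435, 0.1105, 0.1231]
ee_rot: [[-0.898, 0.439, -0.0], [0.439, 0.898, -0.0], [0.0, -0.0, -1.0]]
ft_force: [-1.5, 1.5, -2.7]
width: 0.0175
finger_force: 59.4
```

```bash
python3 st.py
```

```text
13.625 pos [0.435  0.1105 0.1231] yaw 153.94 zax [-3.e-04 -2.e-04 -1.e+00] q [ 14.3  13.9 -19.7  56.3  -0.   40.3] F [-1.5  1.5 -2.7] M [0.295 0.341 0.034] w 0.017533833124676833 59.39281225204468
```

send_rows(moves=[[255, 0, 0, 0.2, 0, 0, 0], [255, 0, 0, 0.2, 0, 0, 0], [255, 0, 0, 0.2, 0, 0, 0], [255, 0, 0, 0, 0, 0, 0]])

```text
time_s: 14.12
ee_pos: [0.435, 0.1106, 0.117]
ee_rot: [[-0.898, 0.439, -0.0], [0.439, 0.898, -0.0], [0.0, -0.0, -1.0]]
ft_force: [-1.1, 1.9, -3.2]
width: 0.017
finger_force: 59.3
```

```bash
python3 st.py
```

```text
14.125 pos [0.435  0.1106 0.117 ] yaw 153.94 zax [-4.e-04 -1.e-04 -1.e+00] q [ 14.3  14.4 -20.3  55.4   0.   40.3] F [-1.1  1.9 -3.2] M [ 0.307  0.304 -0.011] w 0.0170104154842025 59.25792574882507
```

Clearly inside the socket now. Creeping the last millimetres.

send_rows(moves=[[255, 0, 0, 0.1, 0, 0, 0], [255, 0, 0, 0.1, 0, 0, 0], [255, 0, 0, 0.05, 0, 0, 0], [255, 0, 0, 0, 0, 0, 0]])

```text
time_s: 14.62
ee_pos: [0.4351, 0.1106, 0.1148]
ee_rot: [[-0.898, 0.439, -0.0], [0.439, 0.898, -0.0], [0.0, -0.0, -1.0]]
ft_force: [-1.4, 1.2, -1.8]
width: 0.0173
finger_force: 59.4
```

```bash
python3 st.py
```

```text
14.625 pos [0.4351 0.1106 0.1148] yaw 153.94 zax [-1.e-04 -0.e+00 -1.e+00] q [ 14.3  14.5 -20.4  55.1   0.   40.3] F [-1.4  1.2 -1.8] M [ 0.278  0.389 -0.01 ] w 0.017340560176375936 59.4250363111496
```

send_rows(moves=[[255, 0, 0, 0.05, 0, 0, 0], [255, 0, 0, 0.05, 0, 0, 0], [255, 0, 0, 0, 0, 0, 0]])

```text
time_s: 15.0
ee_pos: [0.4353, 0.1107, 0.1144]
ee_rot: [[-0.898, 0.439, 0.001], [0.439, 0.898, 0.0], [-0.001, 0.0, -1.0]]
ft_force: [-2.1, 1.1, 5.4]
width: 0.0173
finger_force: 60.3
```

```bash
python3 st.py
```

```text
15.0 pos [0.4353 0.1107 0.1144] yaw 153.94 zax [ 7.e-04  1.e-04 -1.e+00] q [ 14.3  14.5 -20.5  55.   -0.   40.3] F [-2.1  1.1  5.4] M [0.106 0.854 0.015] w 0.017348210765284415 60.303683280944824
```

Floor reached exactly at the expected height (TCP 0.1144, light force). Now tightening clockwise, watching the moment about z.

send_rows(moves=[[255, 0, 0, -0.03, 0, 0, 0.05], [255, 0, 0, 0, 0, 0, 0.05], [255, 0, 0, 0, 0, 0, 0.05], [255, 0, 0, 0, 0, 0, 0.05], [255, 0, 0, 0, 0, 0, 0.05], [255, 0, 0, 0, 0, 0, 0.05], [255, 0, 0, 0, 0, 0, 0]])

```text
time_s: 15.88
ee_pos: [0.4353, 0.111, 0.1144]
ee_rot: [[-0.729, 0.685, 0.0], [0.685, 0.729, 0.001], [0.0, 0.001, -1.0]]
ft_force: [-2.1, 1.9, 3.4]
width: 0.017
finger_force: 60.1
```

```bash
python3 st.py
```

```text
15.875 pos [0.4353 0.111  0.1144] yaw 136.8 zax [ 4.e-04  9.e-04 -1.e+00] q [ 14.3  14.5 -20.5  55.    0.   57.5] F [-2.1  1.9  3.4] M [0.465 0.826 0.037] w 0.017019680710869255 60.09436905384064
```

send_rows(moves=[[255, 0, 0, 0, 0, 0, 0.05], [255, 0, 0, 0, 0, 0, 0.05], [255, 0, 0, 0, 0, 0, 0.05], [255, 0, 0, 0, 0, 0, 0]])

```text
time_s: 16.38
ee_pos: [0.4354, 0.111, 0.1144]
ee_rot: [[-0.619, 0.785, 0.001], [0.785, 0.619, 0.001], [0.0, 0.001, -1.0]]
ft_force: [-2.2, 1.7, 4.5]
width: 0.0173
finger_force: 60.1
```

```bash
python3 st.py
```

```text
16.375 pos [0.4354 0.111  0.1144] yaw 128.24 zax [ 6.e-04  9.e-04 -1.e+00] q [ 14.3  14.5 -20.5  55.    0.   66. ] F [-2.2  1.7  4.5] M [0.572 0.665 0.027] w 0.01730118689854111 60.14310657978058
```

send_rows(moves=[[255, 0, 0, 0, 0, 0, 0.03], [255, 0, 0, 0, 0, 0, 0.03], [255, 0, 0, 0, 0, 0, 0]])

```text
time_s: 16.75
ee_pos: [0.4354, 0.1109, 0.1144]
ee_rot: [[-0.57, 0.822, 0.001], [0.822, 0.57, 0.001], [0.0, 0.001, -1.0]]
ft_force: [-2.7, 3.0, 5.5]
width: 0.0172
finger_force: 60.3
```

```bash
python3 st.py
```

```text
16.75 pos [0.4354 0.1109 0.1144] yaw 124.72 zax [ 7.e-04  7.e-04 -1.e+00] q [ 14.3  14.5 -20.5  55.    0.   69.5] F [-2.7  3.   5.5] M [ 0.868  0.701 -0.037] w 0.017162223816894244 60.34542918205261
```

send_rows(moves=[[255, 0, 0, 0, 0, 0, 0.03], [255, 0, 0, 0, 0, 0, 0.03], [255, 0, 0, 0, 0, 0, 0]])

```text
time_s: 17.12
ee_pos: [0.4355, 0.1109, 0.1144]
ee_rot: [[-0.519, 0.855, 0.001], [0.855, 0.519, 0.001], [0.0, 0.001, -1.0]]
ft_force: [-2.4, 2.9, 4.9]
width: 0.0171
finger_force: 60.4
```

```bash
python3 st.py
```

```text
17.125 pos [0.4355 0.1109 0.1144] yaw 121.27 zax [ 7.e-04  7.e-04 -1.e+00] q [ 14.3  14.5 -20.5  54.9   0.   73. ] F [-2.4  2.9  4.9] M [0.908 0.648 0.019] w 0.017065047327748946 60.35715937614441
```

send_rows(moves=[[255, 0, 0, 0, 0, 0, 0.03], [255, 0, 0, 0, 0, 0, 0.02], [255, 0, 0, 0, 0, 0, 0]])

```text
time_s: 17.5
ee_pos: [0.4355, 0.1109, 0.1143]
ee_rot: [[-0.476, 0.88, 0.001], [0.88, 0.476, 0.001], [0.0, 0.001, -1.0]]
ft_force: [-2.6, 3.7, 5.3]
width: 0.0169
finger_force: 60.3
```

```bash
python3 st.py
```

```text
17.5 pos [0.4355 0.1109 0.1143] yaw 118.41 zax [ 8.e-04  8.e-04 -1.e+00] q [ 14.3  14.5 -20.5  54.9   0.   75.9] F [-2.6  3.7  5.3] M [0.908 0.588 0.065] w 0.016880623019905484 60.34883379936218
```

send_rows(moves=[[255, 0, 0, 0, 0, 0, 0.03], [255, 0, 0, 0, 0, 0, 0.02], [255, 0, 0, 0, 0, 0, 0]])

```text
time_s: 17.88
ee_pos: [0.4355, 0.1109, 0.1144]
ee_rot: [[-0.431, 0.902, 0.001], [0.902, 0.431, 0.001], [0.0, 0.001, -1.0]]
ft_force: [-2.5, 2.1, 5.2]
width: 0.0172
finger_force: 60.4
```

```bash
python3 st.py
```

```text
17.875 pos [0.4355 0.1109 0.1144] yaw 115.53 zax [ 8.e-04  8.e-04 -1.e+00] q [ 14.3  14.5 -20.5  54.9   0.   78.7] F [-2.5  2.1  5.2] M [0.955 0.619 0.036] w 0.017182219706428987 60.350579023361206
```

send_rows(moves=[[255, 0, 0, 0, 0, 0, 0.02], [255, 0, 0, 0, 0, 0, 0.02], [255, 0, 0, 0, 0, 0, 0]])

```text
time_s: 18.25
ee_pos: [0.4355, 0.1109, 0.1144]
ee_rot: [[-0.395, 0.919, 0.001], [0.919, 0.395, 0.001], [0.0, 0.001, -1.0]]
ft_force: [-1.1, 4.0, 4.6]
width: 0.0174
finger_force: 60.4
```

```bash
python3 st.py
```

```text
18.25 pos [0.4355 0.1109 0.1144] yaw 113.25 zax [ 9.e-04  8.e-04 -1.e+00] q [ 14.3  14.5 -20.5  54.9   0.   81. ] F [-1.1  4.   4.6] M [0.928 0.573 0.073] w 0.01743698064760772 60.35276770591736
```

send_rows(moves=[[255, 0, 0, 0, 0, 0, 0.02], [255, 0, 0, 0, 0, 0, 0.02], [255, 0, 0, 0, 0, 0, 0]])

```text
time_s: 18.62
ee_pos: [0.4356, 0.1109, 0.1144]
ee_rot: [[-0.358, 0.934, 0.001], [0.934, 0.358, 0.001], [0.0, 0.001, -1.0]]
ft_force: [-1.8, 3.2, 5.9]
width: 0.0172
finger_force: 60.4
```

```bash
python3 st.py
```

```text
18.625 pos [0.4356 0.1109 0.1144] yaw 110.98 zax [ 1.e-03  7.e-04 -1.e+00] q [ 14.3  14.5 -20.5  54.9   0.   83.3] F [-1.8  3.2  5.9] M [0.969 0.578 0.222] w 0.017164295602875454 60.381646156311035
```

send_rows(moves=[[255, 0, 0, 0, 0, 0, 0.02], [255, 0, 0, 0, 0, 0, 0]])

```text
time_s: 18.88
ee_pos: [0.4356, 0.1109, 0.1144]
ee_rot: [[-0.34, 0.941, 0.001], [0.941, 0.34, 0.001], [0.0, 0.001, -1.0]]
ft_force: [-2.2, 2.4, 5.5]
width: 0.0172
finger_force: 60.4
```

```bash
python3 st.py
```

```text
18.875 pos [0.4356 0.1109 0.1144] yaw 109.85 zax [ 1.e-03  6.e-04 -1.e+00] q [ 14.3  14.5 -20.5  54.9   0.   84.4] F [-2.2  2.4  5.5] M [0.981 0.549 0.333] w 0.017236974486891387 60.43932795524597
```

Mz rises steadily to 0.33 N m against the 0.08 N m turning friction, so the screw is at its stop. I'll hold, unload the twist slightly and open.

send_rows(moves=[[255, 0, 0, 0, 0, 0, 0], [255, 0, 0, 0, 0, 0, 0], [255, 0, 0, 0, 0, 0, -0.03], [255, 0, 0, 0, 0, 0, -0.02], [255, 0, 0, 0, 0, 0, 0], [120, 0, 0, 0, 0, 0, 0], [0, 0, 0, 0, 0, 0, 0], [0, 0, 0, 0, 0, 0, 0], [0, 0, 0, 0, 0, 0, 0], [0, 0, 0, 0, 0, 0, 0], [0, 0, 0, 0, 0, 0, 0], [0, 0, 0, 0, 0, 0, 0]], force=20)

```text
time_s: 20.38
ee_pos: [0.4352, 0.1106, 0.1141]
ee_rot: [[-0.386, 0.923, 0.0], [0.923, 0.386, -0.0], [-0.0, 0.0, -1.0]]
ft_force: [0.1, -0.2, -0.3]
width: 0.0851
finger_force: 0.0
```

```bash
python3 st.py
```

```text
20.375 pos [0.4352 0.1106 0.1141] yaw 112.69 zax [ 1.e-04 -0.e+00 -1.e+00] q [ 14.3  14.5 -20.5  55.   -0.   81.6] F [ 0.1 -0.2 -0.3] M [ 0.005 -0.037 -0.006] w 0.08509593820822246 0.0
```

send_rows(moves=[[0, 0, 0, -2, 0, 0, 0], [0, 0, 0, -4, 0, 0, 0], [0, 0, 0, -4, 0, 0, 0], [0, 0, 0, -4, 0, 0, 0], [0, -4.6, -1.9, 0, 0, 0, 0], [0, -4.6, -1.9, 0, 0, 0, 0], [0, -4.6, -1.9, 0, 0, 0, 0], [0, -4.6, -1.9, 0, 0, 0, 0], [0, 0, 0, 0, 0, 0, 0], [0, 0, 0, 0, 0, 0, 0]])

```text
time_s: 21.62
ee_pos: [0.4358, -0.0883, 0.254]
ee_rot: [[-0.385, 0.923, -0.0], [0.923, 0.385, 0.001], [0.001, -0.0, -1.0]]
ft_force: [-0.1, -0.0, 0.6]
width: 0.0857
finger_force: 0.0
```

```bash
python3 st.py; python3 - <<'E'
from h import *
c=camera('top'); m=roi(masks(c)['red'],225,320,215,300); uv,P=cloud(c,m); z=P[:,2]; print(np.percentile(z,[5,50,95]).round(4)); T=z>np.percentile(z,90)-.006; print(rect(plane(c,uv[T],.125)))
c=camera('side'); m=roi(masks(c)['red'],280,400,150,260); uv,P=cloud(c,m); print(np.percentile(P[:,2],[5,50,95]).round(4))
cv2.imwrite('pics/end.png',cv2.resize(c['image'][130:280,280:420],None,fx=4,fy=4)[:,:,::-1])
E
```

```text
21.625 pos [ 0.4358 -0.0883  0.254 ] yaw 112.65 zax [-3.e-04  6.e-04 -1.e+00] q [-11.5   7.4  -7.   75.6   0.   55.9] F [-0.1 -0.   0.6] M [-0.025  0.03  -0.029] w 0.0857240044928157 0.0
[0.1198 0.1243 0.1277]
(array([434.9, 108.5]), array([ 16.2, 106.3]), np.float32(114.1))
[-0.1406  0.1186  0.1229]
```

View pics/end.png

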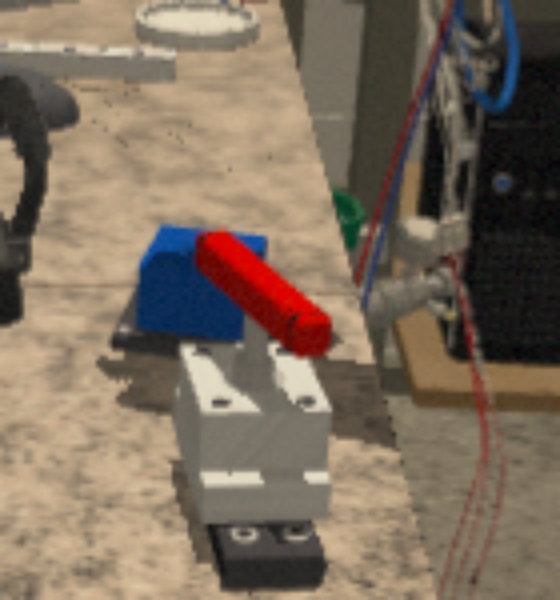

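The key stands upright and home: the bar centre is at (265,290) in the crop, its top measures 0.125 m as it should, and the arm is clear. Handing in.

```bash
python3 -c "
from bench import order
print(order.sign_off())"
```

```text
the job is handed in; nothing more can be done
None
```

The key is home in the screw and standing released; the screw was turned clockwise until the torque rose to 0.33 N m, which I took as the stop (its angle can't be read directly), and the job was handed in at about 22 s with no verdict returned.

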